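# Index the tweezers to the gauge and hold them squeezed to the marks

## Robot

A 7-joint arm with a two-finger parallel gripper is mounted at the origin on a cart in front of the work surface, level with it; the furniture and walls round the work are solid. World frame = base frame: x ahead of the robot, y to its left, z up, the work surface at z = 0. Lengths are in m, angles in degrees, forces in N, time in s.
With the tool pointing down it reaches from about 0.425 to 0.875 m from the base axis. Payload 4.7 kg.
Tool frame: the origin (TCP) lies between the finger pads; the fingertips stand 22 mm ahead of it and the grasp point (between the pads) lies 3 mm ahead of it; z points along the fingers, y is the line along which they close (so a half turn about z gives the same grasp; the last joint's range is limited). The gripper opens to 87 mm and grips with 3 to 60 N. Pads are 19 mm wide; open, the fingers measure 117 mm over their backs; the gripper's body (75 mm by 190 mm) begins 51 mm behind the grasp point.
Start: joints at [-66.858, 18.392, -4.016, 83.108, 1.295, 78.541, -3.26], TCP at [0.247, 0.601, 0.245] pointing down, gripper open.
Joint ranges: [-163.93, 163.93], [-17.29, 119.83], [-79.2, 71.16], [3.27, 140.29], [-89.18, 269.18], [5.43, 117.66], [-154.24, 154.24]. Speed limits (degrees/s): [147.25, 147.25, 180, 180, 180, 180, 180].

## Interface

Orientations are given as [roll, pitch, yaw] about the fixed x, y, z axes, in that order (R = Rz(yaw) Ry(pitch) Rx(roll)).
In Python, from cell import env gives the robot as it stands.
- The arm moves only by the tool drive_tool, never from a script. Its argument "moves" is a list of rows, each a list of 3 entries, a list of its own where there are three numbers: the shift along the tool's x, y, z in mm, then the turn, a rotation vector about the tool's x, y, z in rad, then the closure, from 0 (fully open) to 1 (shut). In form: [[[x, y, z], [wx, wy, wz], jaw], ...]. A call has 1 to 12 rows; each row shifts and turns the commanded pose from where the row before left it, along the tool's axes as they then stand; what a row does not reach is not made up. A row lasts 1/12 s, in which the tool goes at most 41.7 mm and 7.16 degrees, less where a joint would pass 70% of its speed; a pose out of reach is approached as far as the arm can. A call with a gripper value outside its range is refused whole. The fingers move at their own pace and stop on an object; "newtons" is the grip in N (left out, the last holds). Time passes only in rows, so rows that do not move let the fingers close. It gives the time, the measured TCP pose, the force, the opening and the grip force at its end, in the units of the state.
- env.get_obs(): the state, without advancing time (a new reading comes with each control period).
- env.read_camera(name): name is "scene" or "side" or "wrist"; returns (picture, depth): 420x560x3 uint8, blue, green, red; 420x560 float32, m along the optical axis (not along the pixel's ray), 0 where there is no reading.
- env.get_calibration(name): a dict with "fx", "fy", "cx", "cy" (pixels), "T" (4x4, takes a point from camera to world coordinates). Camera axes: x right, y down, z forward; pixel columns grow to the right and rows downward; lengths in m; the calibration is good to about 2 mm. A picture is of the moment at which its call begins: read the wrist's pose just before it. get_calibration takes no time and is no camera call; for the wrist camera it gives the pose at the moment of the call.
- env.sign_off(): hands the job in; it is judged then, once.
The state is a dict: "time_s": time; "qpos": joint angles; "joint_velocities": joint speeds; "effort": joint torques, N m; "tool_pos": TCP position; "tool_rot": TCP orientation; "force": force on the tool from outside, world axes, zero at the start; "wrist_torque": the same for the moment, N m; "grip_width": finger opening in m; "grasp_force": force on a finger pad.
Only numpy, scipy, OpenCV 4.12 (cv2) and the standard library are available. Lean on these libraries where they do the work, as an engineer would, in place of code of your own. Each camera call takes 0.05 s, during which the arm holds its last target. There are 200 camera calls.

## Task

Turn the small indexing turntable so that the sprung tweezers clamped on it point over the gauge pillar and the table clicks into its detent there, with the tweezers still open. Then squeeze the tweezers until their two tips stand over the two marked lines on the gauge, 10 mm apart, never pinching the tips right together, and finish while still holding them steadily squeezed at that gap with the gripper. Leave the heatsink, the solder spool and the bottle alone.

Things in the scene. Friction and masses are not known exactly. Their poses are not given: they have to be found in the camera images.
- fixture: fixed part of the indexing fixture, screwed to the worktop: round grey bed 208 mm across, 10 mm high, with an aluminium turntable disc (188 mm across, top 28 mm above the worktop). Origin: centre of the underside, on the turntable's vertical axis; z up. The gauge pillar stands at its -x side, the detent housing (32 mm high, 116 to 144 mm from the axis) at its +y side
- turntable (a joint): turntable angle, rad, anticlockwise from above; 0 = detent with the tweezers over the gauge. Starts at 0.7 to 1.4: turn clockwise. Range -0.35 to 1.6, friction 0.05 N m. At the detent a spring ball drops between two pins on the rim: from 0.15 rad away it takes 0.3 to 0.5 N m to push over the first pin; within 0.05 rad it draws the table to 0 and keeps it there
- handle (a point): point on the axis of the turntable's upright turning post, 63 mm above the worktop: a plain round steel bar 14 mm in diameter, its top 76 mm and its 22 mm wide foot collar's top 33 mm above the worktop. 70 mm from the turntable's axis, opposite the tweezers (the fixture's +x side at angle 0)
- squeeze (a point): point midway between the tweezers' two rubber finger pads, 80 mm from the turntable's axis, 66 mm above the worktop; turns with the table. The tweezers lie level, tail in a dark clamp block over the axis (top 80 mm above the worktop), tips outwards. Each pad: 36 mm along the blade, 57 to 75 mm above the worktop. Outside width over both pads 31 mm free, about 22 mm with the tips at the marks
- tip_a (a point): inner face of one blade's tip (the fixture's +y side at angle 0), 125 mm from the turntable's axis, 66 mm above the worktop. The tips stand 24 mm apart when free; closing the pads by 1 mm closes the tips by about 1.5 mm
- tip_b (a point): the same for the other blade (the fixture's -y side at angle 0)
- blade_a: steel tweezers blade with tip_a, 130 mm long, 2 mm thick, 12 mm high, with a 4 mm thick rubber finger pad outside; sprung hinge at its tail (origin). The two blades close towards each other horizontally and push back on each finger with about 4.5 N when the tips are 10 mm apart, 7 N when nearly shut
- blade_b: the same blade with tip_b
- gauge (a point): centre of the top of the gauge pillar (36 by 38 mm plate, top 59 mm above the worktop, 125 mm from the turntable's axis). Two dark lines, at +5 and -5 mm in the fixture's y, run over it along the fixture's x; the tips pass 5 mm above it
- heatsink: bystander: aluminium finned heatsink 40x40x20 mm, origin at the centre of its underside
- solder_spool: bystander: spool 60 mm in diameter, 43 mm high, origin at the centre of its underside
- flux_bottle: bystander: small bottle 30 mm wide, 82 mm high, origin at the centre of its underside

How it is judged:
By the outcome, as a careful person would: the job done as asked, in the order asked, and still so for the second after the job is handed in, while the arm keeps its last pose, push and grip.
It also fails if it takes over 48 s, if anything falls off the work surface, if the arm or the gripper's body presses on something with over 40 N, if the wrist force passes 120 N, or if a joint passes its speed limit or range.

## Working session

There is one attempt and no reset: what is moved stays moved. The work goes in short steps, Python scripts to look and compute and a tool call to move; the robot and the scene stay as the last step left them, time stands still between calls to the robot, and variables do not carry over. Pictures are saved under pics/ and viewed, at most 13 in all, crops included, and the job is handed in when it is done.

Besides the shell and the picture viewer there is one more tool, called after "Call:" as name(argument=value, ...) on one line, values as JSON. drive_tool: Moves the arm, as the interface text tells. Its arguments: {"type":"object","properties":{"moves":{"type":"array"},"newtons":{"type":"number"}},"required":["moves"]}

```bash
mkdir -p pics; ls; cat > h.py <<'E'
import numpy as np, cv2
from cell import env
def shot(n,f):
    c=env.get_calibration(n); p,d=env.read_camera(n); cv2.imwrite('pics/'+f+'.png',p); np.savez('pics/'+f+'.npz',p=p,d=d,T=c['T'],k=[c['fx'],c['fy'],c['cx'],c['cy']]); return p,d,c
def load(f):
    z=np.load('pics/'+f+'.npz'); return z['p'],z['d'],z['T'],z['k']
def onz(f,u,v,z):
    _,_,T,k=load(f); r=T[:3,:3]@np.array([(u-k[2])/k[0],(v-k[3])/k[1],1]); o=T[:3,3]; return o+r*(z-o[2])/r[2]
def cloud(f):
    p,d,T,k=load(f); v,u=np.mgrid[:d.shape[0],:d.shape[1]]
    P=np.stack([(u-k[2])/k[0]*d,(v-k[3])/k[1]*d,d],-1)@T[:3,:3].T+T[:3,3]; P[d==0]=np.nan; return P
E
python3 - <<'E'
from h import *
o=env.get_obs(); print(o)
a=shot('scene','scene0')[0]; b=shot('side','side0')[0]; c=shot('wrist','wrist0')[0]
for n in ('scene','side','wrist'): print(n,np.round(env.get_calibration(n)['T'],3).tolist())
E
```

```text
pics
{'time_s': 0.0, 'qpos': array([-66.85630645,  18.44070031,  -4.01635784,  83.17817262,
         1.2946556 ,  78.53937987,  -3.25898805]), 'joint_velocities': array([-0.07284981,  0.05890629,  0.09708884, -0.10762503, -0.08599904,
        0.06051464,  0.11804985]), 'effort': array([ 1.11997970e-04, -4.91273975e+01, -4.04015249e-01, -3.12527668e+01,
       -6.38532895e-02,  4.40177252e-02,  1.76597218e-04]), 'tool_pos': array([0.24685631, 0.60072704, 0.24341433]), 'tool_rot': array([-1.79886978e+02,  5.23100408e-03,  1.57667861e+02]), 'force': array([ 0.28466799, -0.2156427 , -0.4568986 ]), 'wrist_torque': array([ 0.00821654,  0.04689246, -0.02248526]), 'grasp_force': 0.0, 'grip_width': 0.08716073247701106}
scene [[0.514, -0.434, 0.74, -0.545], [-0.858, -0.238, 0.456, -0.711], [-0.022, -0.869, -0.494, 0.781], [0.0, 0.0, 0.0, 1.0]]
side [[-0.823, -0.275, 0.497, 0.061], [-0.568, 0.39, -0.725, 0.577], [0.006, -0.879, -0.477, 0.468], [0.0, 0.0, 0.0, 1.0]]
wrist [[0.38, 0.892, 0.245, 0.18], [0.925, -0.366, -0.103, 0.628], [-0.002, 0.266, -0.964, 0.386], [0.0, 0.0, 0.0, 1.0]]
```

View pics/scene0.png

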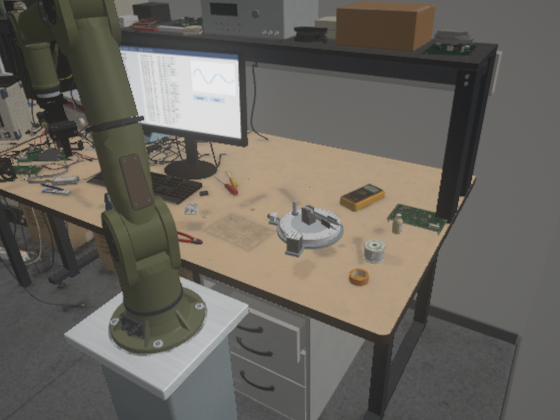

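View pics/side0.png

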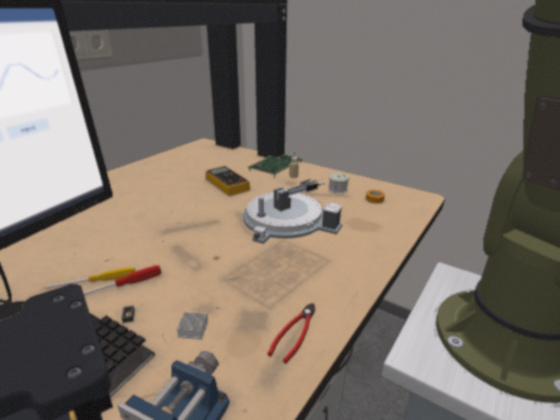

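The scene view shows the fixture disc at about (310,226), the gauge at (295,245), the detent housing at (274,218) and the post at (295,208). The tweezers point right, towards (335,222). In the side view the disc is at (284,212), the post at (262,207), the gauge at (332,215) and the tips at (315,184).

```bash
python3 - <<'E'
from h import *
for f,pts in (('scene0',dict(post=(295,204,.076),gauge=(295,237,.059),det=(274,215,.032),clamp=(309,208,.08),tip=(338,222,.066),disc=(310,226,.02),spool=(374,246,.043),bottle=(398,220,.06))),('side0',dict(post=(262,199,.076),gauge=(332,208,.059),det=(261,231,.032),clamp=(282,192,.08),tip=(318,182,.066),disc=(284,212,.02),spool=(339,177,.043),bottle=(294,162,.06),heatsink=(193,323,.02)))):
    for n,(u,v,z) in pts.items(): print(f,n,np.round(onz(f,u,v,z),3))
    P=cloud(f); c=onz(f,*pts['disc'][:2],.02)
    m=(np.hypot(P[...,0]-c[0],P[...,1]-c[1])<.2)
    for lo,hi in((.022,.033),(.004,.015),(.05,.07),(.07,.09)):
        q=P[m&(P[...,2]>lo)&(P[...,2]<hi)]; print(lo,len(q),np.round(np.median(q,0),3),np.round(q.min(0),3),np.round(q.max(0),3))
E
python3 - <<'E'
import cv2,numpy as np
a=cv2.resize(cv2.imread('pics/scene0.png')[180:280,255:420],None,fx=4,fy=4,interpolation=2)[:300*2,:]
b=cv2.imread('pics/wrist0.png')
cv2.imwrite('pics/c0.png',np.hstack([a]))
E
```

```text
scene0 post [ 0.528 -0.077  0.076]
scene0 gauge [ 0.39  -0.157  0.059]
scene0 det [ 0.502 -0.015  0.032]
scene0 clamp [ 0.521 -0.13   0.08 ]
scene0 tip [ 0.511 -0.233  0.066]
scene0 disc [ 0.516 -0.137  0.02 ]
scene0 spool [ 0.478 -0.359  0.043]
scene0 bottle [ 0.615 -0.378  0.06 ]
0.022 1280 [ 0.498 -0.148  0.028] [ 0.375 -0.226  0.022] [0.715 0.012 0.033]
0.004 556 [ 0.462 -0.174  0.01 ] [ 0.321 -0.32   0.004] [0.712 0.06  0.015]
0.05 377 [ 0.498 -0.156  0.061] [ 0.375 -0.253  0.05 ] [ 0.545 -0.059  0.07 ]
0.07 162 [ 0.513 -0.138  0.074] [ 0.474 -0.236  0.07 ] [ 0.546 -0.061  0.083]
side0 post [ 0.532 -0.055  0.076]
side0 gauge [ 0.393 -0.138  0.059]
side0 det [0.493 0.003 0.032]
side0 clamp [ 0.511 -0.106  0.08 ]
side0 tip [ 0.484 -0.235  0.066]
side0 disc [ 0.512 -0.118  0.02 ]
side0 spool [ 0.476 -0.347  0.043]
side0 bottle [ 0.62  -0.335  0.06 ]
side0 heatsink [0.425 0.279 0.02 ]
0.022 1978 [ 0.499 -0.109  0.026] [ 0.378 -0.221  0.022] [0.711 0.015 0.033]
0.004 760 [ 0.467 -0.071  0.008] [ 0.372 -0.205  0.004] [0.71  0.014 0.015]
0.05 573 [ 0.501 -0.146  0.06 ] [ 0.377 -0.254  0.05 ] [ 0.547 -0.055  0.07 ]
0.07 154 [ 0.516 -0.122  0.074] [ 0.477 -0.225  0.07 ] [ 0.549 -0.055  0.079]
```

View pics/c0.png

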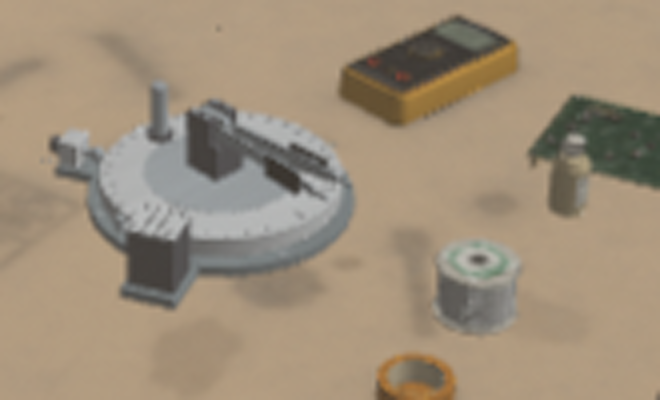

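The enlarged crop confirms the layout. The axis is near (0.51,-0.125), the fixture yaw is about 0.1 rad, and the post is near (0.53,-0.065), so the table stands at about 1.1 rad. I'll move above the post for a wrist look.

Call:
drive_tool(moves=[[[-15,-15,-5],[0,0,0],0],[[-26,-25,-5],[0,0,0],0],[[-26,-26,-5],[0,0,0],0],[[-26,-26,-5],[0,0,0],0],[[-26,-26,-5],[0,0,0],0],[[-26,-26,-5],[0,0,0],0],[[-26,-26,-5],[0,0,0],0],[[-26,-26,-5],[0,0,0],0],[[-26,-26,-5],[0,0,0],0],[[-26,-26,-5],[0,0,0],0],[[-26,-26,0],[0,0,0],0],[[-26,-26,0],[0,0,0],0]])

```text
time_s: 1.15
tool_pos: [0.4118, 0.2076, 0.2949]
tool_rot: [179.9, 0.0, 157.7]
force: [1.3, 0.9, -0.8]
grip_width: 0.087
grasp_force: 0.0
```

Call:
drive_tool(moves=[[[-26,-26,0],[0,0,0],0],[[-26,-26,0],[0,0,0],0],[[-26,-26,0],[0,0,0],0],[[-26,-26,0],[0,0,0],0],[[-26,-26,0],[0,0,0],0],[[-26,-26,0],[0,0,0],0],[[-26,-26,0],[0,0,0],0],[[-26,-26,0],[0,0,0],0],[[0,0,0],[0,0,0.12],0],[[0,0,0],[0,0,0.12],0],[[0,0,0],[0,0,0.12],0],[[0,0,0],[0,0,0.12],0]])

```text
time_s: 2.15
tool_pos: [0.5246, -0.0624, 0.2942]
tool_rot: [-180.0, -0.0, 129.8]
force: [-0.0, -0.3, 0.9]
grip_width: 0.0866
grasp_force: 0.0
```

Call:
drive_tool(moves=[[[0,0,0],[0,0,0.12],0],[[0,0,0],[0,0,0.12],0],[[0,0,0],[0,0,0.12],0],[[0,0,0],[0,0,0.12],0],[[0,0,0],[0,0,0.12],0],[[0,0,0],[0,0,0.12],0],[[0,0,0],[0,0,0.12],0],[[0,0,0],[0,0,0.12],0],[[0,0,0],[0,0,0],0],[[0,0,0],[0,0,0],0]])

```text
time_s: 2.98
tool_pos: [0.5247, -0.062, 0.2944]
tool_rot: [-180.0, 0.0, 75.4]
force: [-0.4, 0.5, 0.4]
grip_width: 0.087
grasp_force: 0.0
```

```bash
python3 - <<'E'
from h import *
o=env.get_obs(); print(o['time_s'],o['tool_pos'],o['tool_rot'],o['qpos'])
shot('wrist','wrist1'); print(env.get_calibration('wrist')['fx'])
E
```

```text
2.9833 [ 0.52465228 -0.06200188  0.29435661] [-1.79978796e+02  1.56406540e-03  7.53580528e+01] [-30.68860382   1.76069712  35.63958905  97.11337226  -1.0393329
  81.47810803  -9.54936245]
314.8574238533201
```

View pics/wrist1.png

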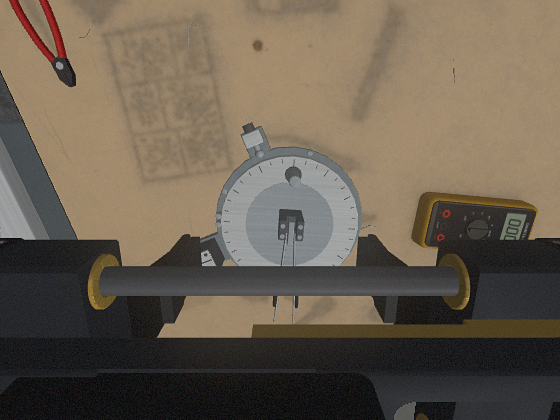

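The wrist view shows the disc centre near (288,213), the post top at (294,173), the detent housing at (252,138), the clamp at (291,222) and the tweezers pointing down the image. The gauge is at (208,255), partly behind the gripper.

```bash
python3 - <<'E'
from h import *
from scipy.optimize import least_squares
P=cloud('wrist1'); d=P[...,2]
v,u=np.mgrid[:420,:560]
m=(d>.024)&(d<.032)&(v>145)&(v<262)&(u>205)&(u<365)
m=cv2.morphologyEx(m.astype(np.uint8),cv2.MORPH_OPEN,np.ones((3,3)))
c=max(cv2.findContours(m,cv2.RETR_EXTERNAL,cv2.CHAIN_APPROX_NONE)[0],key=cv2.contourArea)[:,0]
q=np.array([onz('wrist1',a,b,.028) for a,b in c if b<255])
r=least_squares(lambda p:np.hypot(q[:,0]-p[0],q[:,1]-p[1])-p[2],[.51,-.125,.094],loss='soft_l1',f_scale=.001).x; print('axis',r)
m=(d>.066)&(d<.085)&(v<195)&(v>155)&(u>280)&(u<310); print('post cloud',m.sum(),P[m].mean(0),u[m].mean(),v[m].mean(), onz('wrist1',u[m].mean(),v[m].mean(),.076))
m=(d>.026)&(d<.040)&(v<150)&(u>235)&(u<275); print('det',m.sum(),P[m].mean(0))
m=(d>.052)&(d<.064)&(u<225)&(u>195)&(v>230)&(v<280); print('gauge',m.sum(),P[m].min(0),P[m].max(0))
A=r[:2]
for n,p in(('post',onz('wrist1',294,174,.076)),('det',onz('wrist1',253,140,.032))): print(n,p,np.degrees(np.arctan2(*(p[:2]-A)[::-1])),np.hypot(*(p[:2]-A)))
E
```

```text
axis [ 0.52178011 -0.12757976  0.08944962]
post cloud 124 [ 0.54308203 -0.06459828  0.0766571 ] 294.25 180.19354838709677 [ 0.5430838  -0.06473479  0.076     ]
det 357 [ 0.5045657  -0.00552892  0.03229546]
gauge 196 [ 0.39992208 -0.15489963  0.05203444] [ 0.41581877 -0.12770475  0.06245397]
post [ 0.5445494  -0.05760231  0.076     ] 71.97612971685936 0.07358861073841476
det [ 0.50513839 -0.01046617  0.032     ] 98.08752421223447 0.11829006704706442
```

Call:
drive_tool(moves=[[[2,6,15],[0,0,0.034],0],[[2,6,25],[0,0,0.034],0],[[1,7,35],[0,0,0],0],[[0,0,35],[0,0,0],0],[[0,0,35],[0,0,0],0],[[0,0,35],[0,0,0],0],[[0,0,25],[0,0,0],0],[[0,0,15],[0,0,0],0],[[0,0,8],[0,0,0],0],[[0,0,0],[0,0,0],0],[[0,0,0],[0,0,0],0.5],[[0,0,0],[0,0,0],0.7]], newtons=10)

```text
time_s: 4.03
tool_pos: [0.5456, -0.0629, 0.068]
tool_rot: [179.9, -0.1, 71.3]
force: [0.6, -0.4, 0.5]
grip_width: 0.0797
grasp_force: 0.0
```

Call:
drive_tool(moves=[[[0,0,0],[0,0,0],0.8],[[0,0,0],[0,0,0],0.9],[[0,0,0],[0,0,0],0.9],[[0,0,0],[0,0,0],0.9],[[0,0,0],[0,0,0],0.9],[[0,0,0],[0,0,0],0.9]], newtons=10)

```text
time_s: 4.53
tool_pos: [0.5445, -0.0627, 0.0667]
tool_rot: [180.0, -0.0, 71.3]
force: [-0.3, 0.3, -0.1]
grip_width: 0.0415
grasp_force: 0.0
```

```bash
python3 - <<'E'
from h import *
o=env.get_obs(); print(o['time_s'],o['tool_pos'],o['tool_rot'],o['force'],o['grip_width'],o['grasp_force'],o['qpos'])
shot('wrist','wrist2')
E
```

```text
4.5333 [ 0.54445763 -0.06274224  0.06668842] [ 1.79987825e+02 -1.23029199e-02  7.12719352e+01] [-0.34152764  0.33041068 -0.05317169] 0.041499355323069725 0.0 [-26.58566667  17.21610687  34.80242648 109.99280568 -11.72997913
  56.27806518  -5.15895412]
```

View pics/wrist2.png

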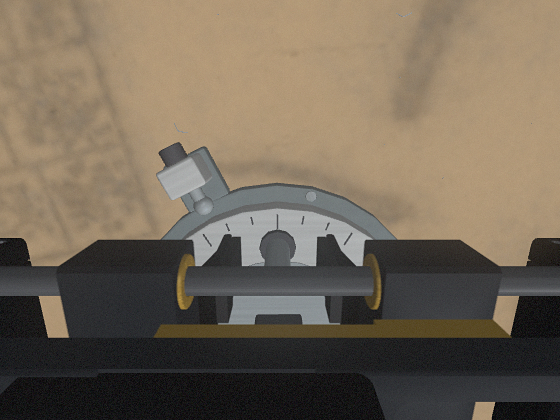

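The post (277,248) is centred between the fingers, which are still closing. The detent housing is at (182,178).

Call:
drive_tool(moves=[[[0,0,0],[0,0,0],0.9],[[0,0,0],[0,0,0],0.9],[[0,0,0],[0,0,0],0.9],[[0,0,0],[0,0,0],0.9],[[0,0,0],[0,0,0],0.9],[[0,0,0],[0,0,0],0.9]], newtons=25)

```text
time_s: 5.08
tool_pos: [0.5443, -0.0627, 0.0665]
tool_rot: [-180.0, -0.0, 71.3]
force: [-0.1, 0.5, 0.3]
grip_width: 0.013
grasp_force: 25.0
```

```bash
python3 - <<'E'
from h import *
from scipy.optimize import least_squares
print(onz('wrist2',277,243,.076), 'det',onz('wrist2',182,180,.032))
P=cloud('wrist2'); d=P[...,2]; v,u=np.mgrid[:420,:560]
m=(d>.025)&(d<.031)&(v<240)&(v>190); q=[]
for c in range(215,360,3):
    r=np.where(m[:,c])[0]
    if len(r): q.append(onz('wrist2',c,r.min(),.028))
q=np.array(q); f=least_squares(lambda p:np.hypot(q[:,0]-p[0],q[:,1]-p[1])-.094,[.52,-.127],loss='soft_l1',f_scale=.001); print('axis',f.x,f.cost)
m=(d>.030)&(d<.036)&(v<205)&(u<215)&(u>150); print(m.sum(),P[m].mean(0))
E
```

```text
[ 0.54961579 -0.04601765  0.076     ] det [ 0.50482329 -0.00928873  0.032     ]
axis [ 0.52100009 -0.1318649 ] 1.8572290444919475e-06
1339 [ 0.50533796 -0.00757267  0.03336895]
```

Call:
drive_tool(moves=[[[-0.1,3.5,0],[0,0,0.05],0.9],[[-0.4,7,0],[0,0,0.1],0.9],[[-0.4,7,0],[0,0,0.1],0.9],[[-0.4,7,0],[0,0,0.1],0.9],[[-0.4,7,0],[0,0,0.1],0.9],[[-0.4,7,0],[0,0,0.1],0.9],[[-0.4,7,0],[0,0,0.1],0.9],[[-0.4,7,0],[0,0,0.1],0.9],[[-0.4,7,0],[0,0,0.1],0.9],[[-0.1,3.5,0],[0,0,0.05],0.9],[[0,0,0],[0,0,0],0.9]])

```text
time_s: 6.0
tool_pos: [0.5891, -0.1064, 0.0666]
tool_rot: [179.9, -0.1, 19.6]
force: [4.6, 0.3, -3.6]
grip_width: 0.0131
grasp_force: 25.0
```

```bash
python3 - <<'E'
from h import *
o=env.get_obs(); print(o['time_s'],o['tool_pos'],o['tool_rot'],o['force'],o['wrist_torque'],o['qpos'])
shot('wrist','wrist3');shot('scene','scene3');shot('side','side3')
a=cv2.imread('pics/wrist3.png'); b=cv2.resize(cv2.imread('pics/scene3.png')[180:275,250:370],(400,300),interpolation=2);c=cv2.resize(cv2.imread('pics/side3.png')[150:250,220:360],(400,300),interpolation=2)
cv2.imwrite('pics/m3.png',np.hstack([cv2.resize(a,(400,300)),b]))
cv2.imwrite('pics/m3.png',np.vstack([np.hstack([b,c]),np.hstack([cv2.resize(a,(400,300)),np.zeros((300,400,3),np.uint8)])]))
E
```

```text
6.0 [ 0.58913273 -0.10637981  0.06655586] [ 1.79877351e+02 -1.34329327e-01  1.96090128e+01] [ 4.58462922  0.27090962 -3.6059782 ] [-0.0949624  -0.86634614  0.06641652] [-28.07218999  25.64989334  43.9629684  103.18351297 -20.43510822
  59.22357308 -46.72195935]
```

View pics/m3.png

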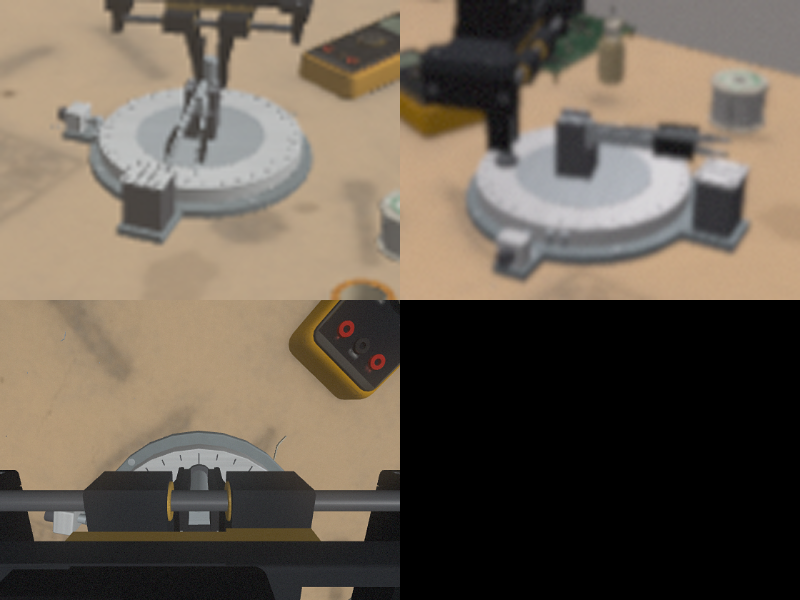

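The table has turned, and the tweezers are about 0.2 rad short of the gauge with the pins near the housing. Now I'll push over the first pin.

Call:
drive_tool(moves=[[[0.4,3.5,0],[0,0,0.05],0.9],[[0.4,3.5,0],[0,0,0.05],0.9],[[0.2,3.5,0],[0,0,0.05],0.9],[[0.2,3.5,0],[0,0,0.05],0.9],[[0,0.5,0],[0,0,0.01],0.9],[[0,0,0],[0,0,0],0.9],[[0,0,0],[0,0,0],0.9]])

```text
time_s: 6.73
tool_pos: [0.5915, -0.1157, 0.0665]
tool_rot: [-179.7, 0.1, 7.9]
force: [-1.2, 5.5, 1.8]
grip_width: 0.0133
grasp_force: 25.0
```

```bash
python3 - <<'E'
from h import *
o=env.get_obs(); print(o['time_s'],o['tool_pos'],o['tool_rot'],o['force'],o['wrist_torque'])
for n in('scene','side'): shot(n,n+'4')
b=cv2.resize(cv2.imread('pics/scene4.png')[185:265,265:365],(400,320),interpolation=2);c=cv2.resize(cv2.imread('pics/side4.png')[165:245,235:350],(400,280),interpolation=2)
cv2.imwrite('pics/m4.png',np.vstack([b,c]))
E
```

```text
6.7333 [ 0.59148793 -0.11565891  0.06648867] [-1.79662663e+02  1.49095839e-01  7.89849970e+00] [-1.22500191  5.54201597  1.83898899] [1.15969545 0.51723256 0.09090818]
```

View pics/m4.png

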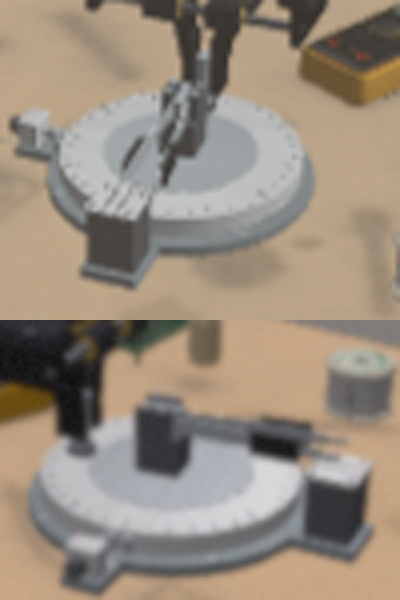

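It's sitting against the first pin: 5.5 N resisting, and the tips are just short of the gauge. I'll push on in small steps.

Call:
drive_tool(moves=[[[0,2,0],[0,0,0.02],0.9],[[0,0,0],[0,0,0],0.9],[[0,0,0],[0,0,0],0.9]])

```text
time_s: 7.08
tool_pos: [0.592, -0.1182, 0.0665]
tool_rot: [-179.7, 0.1, 6.7]
force: [-1.4, 5.0, 2.2]
grip_width: 0.0133
grasp_force: 25.0
```

Call:
drive_tool(moves=[[[0,2,0],[0,0,0],0.9],[[0,0,0],[0,0,0],0.9],[[0,0,0],[0,0,0],0.9]])

```text
time_s: 7.33
tool_pos: [0.5927, -0.1217, 0.0665]
tool_rot: [-179.8, 0.0, 6.6]
force: [0.8, 3.4, -0.3]
grip_width: 0.0133
grasp_force: 25.0
```

Call:
drive_tool(moves=[[[0,1.5,0],[0,0,0],0.9],[[0,0,0],[0,0,0],0.9],[[0,0,0],[0,0,0],0.9]])

```text
time_s: 7.58
tool_pos: [0.5928, -0.1222, 0.0665]
tool_rot: [-179.7, 0.1, 6.6]
force: [-1.3, 6.5, 3.4]
grip_width: 0.013
grasp_force: 25.0
```

Call:
drive_tool(moves=[[[0,-2,0],[0,0,0],0.9],[[0,0,0],[0,0,0],0.9],[[0,0,0],[0,0,0],0.9]])

```text
time_s: 7.83
tool_pos: [0.5928, -0.1221, 0.0665]
tool_rot: [-179.9, 0.0, 6.6]
force: [0.4, 5.4, 1.7]
grip_width: 0.0131
grasp_force: 25.0
```

```bash
python3 - <<'E'
from h import *
for n in('scene','side'): shot(n,n+'5')
b=cv2.resize(cv2.imread('pics/scene5.png')[185:265,265:365],(400,320),interpolation=2);c=cv2.resize(cv2.imread('pics/side5.png')[165:245,235:350],(400,280),interpolation=2)
cv2.imwrite('pics/m5.png',np.vstack([b,c]))
E
```

```text
(no output)
```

View pics/m5.png

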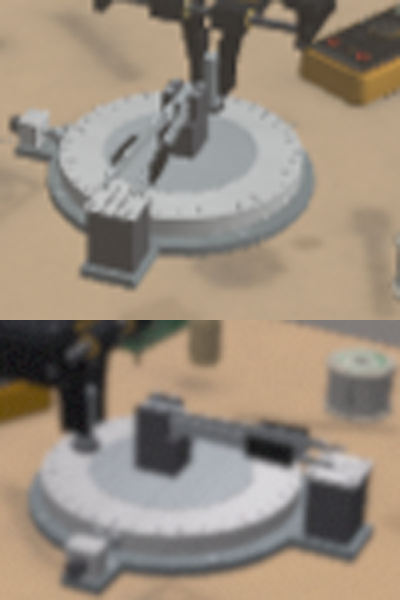

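The tips are now over the gauge. The post didn't move when I backed off 2 mm, so the detent is holding it. I'll release the post, rise and look from above.

Call:
drive_tool(moves=[[[0,-1,0],[0,0,0],0.5],[[0,0,0],[0,0,0],0.5],[[0,0,0],[0,0,0],0.5],[[0,0,0],[0,0,0],0.5],[[0,0,0],[0,0,0],0.5],[[0,0,0],[0,0,0],0.5],[[0,0,-10],[0,0,0],0.5],[[0,0,-20],[0,0,0],0.5],[[0,0,-30],[0,0,0],0.5],[[0,0,-35],[0,0,0],0.5],[[0,0,-35],[0,0,0],0.3],[[0,0,-20],[0,0,0],0.3]])

```text
time_s: 8.93
tool_pos: [0.5941, -0.1231, 0.2214]
tool_rot: [179.9, -0.3, 6.5]
force: [1.3, -0.9, 0.4]
grip_width: 0.0502
grasp_force: 0.0
```

```bash
python3 - <<'E'
from h import *
o=env.get_obs(); print(o['time_s'],o['tool_pos'],o['tool_rot'],o['qpos'],o['grip_width'])
for n in('scene','side','wrist'): shot(n,n+'6')
a=cv2.imread('pics/wrist6.png');b=cv2.resize(cv2.imread('pics/scene6.png')[195:265,265:365],(400,280),interpolation=2);c=cv2.resize(cv2.imread('pics/side6.png')[165:245,235:350],(400,280),interpolation=2)
cv2.imwrite('pics/m6.png',np.vstack([np.hstack([b,c]),np.hstack([cv2.resize(a,(400,300)),np.zeros((300,400,3),np.uint8)])]))
E
```

```text
8.9333 [ 0.59414223 -0.12309372  0.22142306] [179.93798575  -0.30520536   6.47337655] [-32.70805384  18.29724391  51.5336792   93.30796248 -14.79522108
  75.23796685 -62.3840626 ] 0.050222521971495994
```

View pics/m6.png

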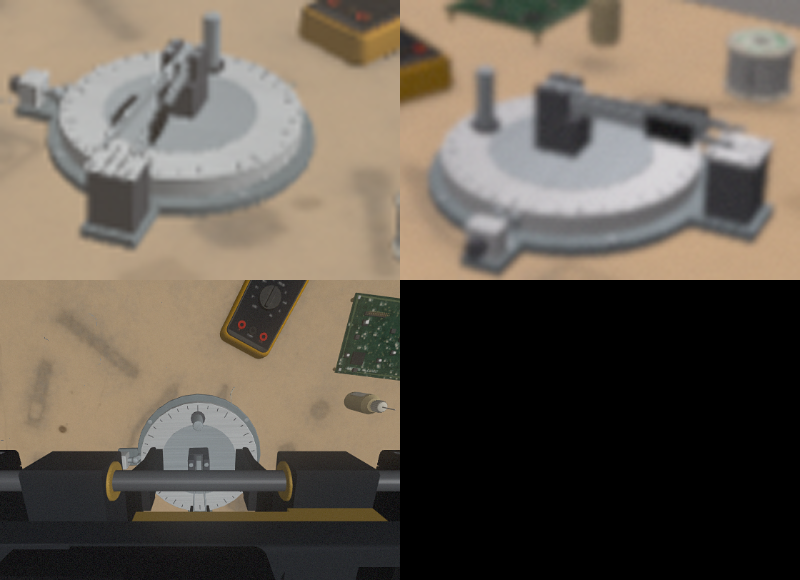

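The table stays in the detent with the post released, and the tweezers are open over the gauge. I'll move over the tweezers and make a half turn so the camera sits on the tip side.

Call:
drive_tool(moves=[[[-15,0,0],[0,0,-0.06],0.3],[[-30,-2,0],[0,0,0],0.3],[[-35,-2,0],[0,0,0],0.3],[[-35,-2,0],[0,0,0],0.3],[[-25,-2,0],[0,0,0],0.3],[[-12,-1,0],[0,0,0],0.3],[[0,0,0],[0,0,-0.12],0.3],[[0,0,0],[0,0,-0.12],0.3],[[0,0,0],[0,0,-0.12],0.3],[[0,0,0],[0,0,-0.12],0.3],[[0,0,0],[0,0,-0.12],0.3],[[0,0,0],[0,0,-0.12],0.3]])

```text
time_s: 10.08
tool_pos: [0.4405, -0.1383, 0.2154]
tool_rot: [-179.9, 0.1, 51.6]
force: [0.0, -0.3, -0.3]
grip_width: 0.061
grasp_force: 0.0
```

Call:
drive_tool(moves=[[[0,0,0],[0,0,-0.12],0.3],[[0,0,0],[0,0,-0.12],0.3],[[0,0,0],[0,0,-0.12],0.3],[[0,0,0],[0,0,-0.12],0.3],[[0,0,0],[0,0,-0.12],0.3],[[0,0,0],[0,0,-0.12],0.3],[[0,0,0],[0,0,-0.12],0.3],[[0,0,0],[0,0,-0.12],0.3],[[0,0,0],[0,0,-0.12],0.3],[[0,0,0],[0,0,-0.12],0.3],[[0,0,0],[0,0,-0.12],0.3],[[0,0,0],[0,0,-0.12],0.3]])

```text
time_s: 11.08
tool_pos: [0.4406, -0.1383, 0.2155]
tool_rot: [-179.9, -0.1, 134.1]
force: [-0.1, -0.1, 0.5]
grip_width: 0.0607
grasp_force: 0.0
```

Call:
drive_tool(moves=[[[0,0,0],[0,0,-0.12],0.3],[[0,0,0],[0,0,-0.12],0.3],[[0,0,0],[0,0,-0.12],0.3],[[0,0,0],[0,0,-0.12],0.3],[[0,0,0],[0,0,-0.12],0.3],[[0,0,0],[0,0,-0.12],0.3],[[0,0,0],[0,0,-0.12],0.3],[[0,0,0],[0,0,-0.1],0.3],[[0,0,0],[0,0,0],0.3],[[0,0,0],[0,0,0],0.3]])

```text
time_s: 11.92
tool_pos: [0.4408, -0.1383, 0.2159]
tool_rot: [180.0, -0.1, -172.6]
force: [-0.1, -0.1, -0.7]
grip_width: 0.0611
grasp_force: 0.0
```

```bash
python3 - <<'E'
from h import *
o=env.get_obs(); print(o['time_s'],o['tool_pos'],o['tool_rot'],o['qpos'],o['grip_width'])
shot('wrist','wrist7')
E
```

```text
11.9167 [ 0.44083899 -0.138337    0.21585011] [ 1.79994210e+02 -7.83743703e-02 -1.72575774e+02] [-59.62904041 -16.41221411  65.30784907 112.56927946  15.41958307
  75.05760925  98.09759458] 0.06114272332124352
```

View pics/wrist7.png

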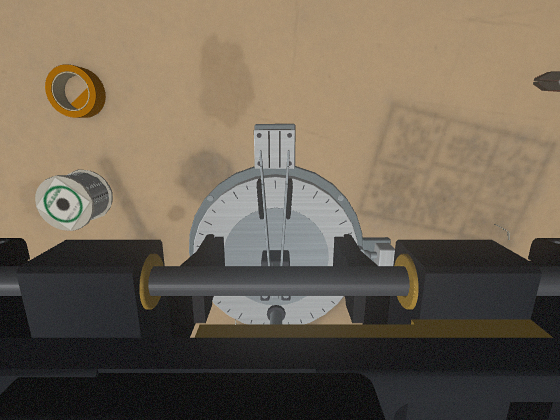

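The view shows the gauge plate spanning (254–296, 124–167), with its two lines near u=269 and u=281. The open tips are at about (261,150) and (293,150), and the pads at (262,198) and (289,198), symmetric about the gauge.

```bash
python3 - <<'E'
from h import *
p,d,T,k=load('wrist7')
P=cloud('wrist7');z=P[...,2];v,u=np.mgrid[:420,:560]
dark=(p.max(-1)<70)&(v>172)&(v<230)&(u>250)&(u<300)
n,l,s,c=cv2.connectedComponentsWithStats(dark.astype(np.uint8))
for i in range(1,n):
    if s[i,4]>60: print('pad',s[i],c[i],onz('wrist7',*c[i],.075))
m=(z>.053)&(z<.063)&(v>115)&(v<172)&(u>250)&(u<300)
print('gauge',P[m].mean(0),np.median(P[m],0), onz('wrist7',275,146,.059))
for uv in((261,150),(293,150)): print('tip',onz('wrist7',*uv,.072))
for uv in((258.5,127),(291,127)): print('screw',onz('wrist7',*uv,.059))
o=env.get_obs(); R=cv2.Rodrigues(np.zeros(3))[0]
from scipy.spatial.transform import Rotation as Ro
R=Ro.from_euler('xyz',o['tool_rot'],degrees=True).as_matrix()
q=[onz('wrist7',*c[i],.075) for i in range(1,n) if s[i,4]>60]
q=np.mean(q,0); q[2]=.066+.003; print('shift tool mm',R.T@(q-o['tool_pos'])*1000, q)
E
```

```text
pad [257 179   7  40 162] [259.80246914 198.66666667] [ 0.44272838 -0.15611431  0.075     ]
pad [286 178   6  41 170] [288.73529412 198.42352941] [ 0.43903191 -0.12956707  0.075     ]
gauge [ 0.39663804 -0.14882191  0.06070884] [ 0.39606653 -0.14881531  0.06068865] [ 0.39450541 -0.14824128  0.059     ]
tip [ 0.39854872 -0.16025838  0.072     ]
tip [ 0.3948335  -0.13174933  0.072     ]
screw [ 0.37932929 -0.16550454  0.059     ]
screw [ 0.37545949 -0.13579933  0.059     ]
shift tool mm [  0.52803037  -4.40894591 146.99686058] [ 0.44088015 -0.14284069  0.069     ]
```

Call:
drive_tool(moves=[[[0,-2,12],[0,0,-0.01],0.3],[[0.5,-2.4,25],[0,0,0],0.3],[[0,0,30],[0,0,0],0.35],[[0,0,30],[0,0,0],0.35],[[0,0,25],[0,0,0],0.4],[[0,0,15],[0,0,0],0.4],[[0,0,10],[0,0,0],0.4],[[0,0,0],[0,0,0],0.45],[[0,0,0],[0,0,0],0.5],[[0,0,0],[0,0,0],0.5],[[0,0,0],[0,0,0],0.5]], newtons=12)

```text
time_s: 12.88
tool_pos: [0.4425, -0.1428, 0.0705]
tool_rot: [180.0, 0.1, -171.9]
force: [0.3, -0.6, 0.2]
grip_width: 0.0442
grasp_force: 0.0
```

```bash
python3 - <<'E'
from h import *
o=env.get_obs(); print(o['time_s'],o['tool_pos'],o['tool_rot'],o['qpos'],o['grip_width'],o['force'])
shot('wrist','wrist8')
E
```

```text
12.8833 [ 0.44246278 -0.14284996  0.07048289] [ 1.79974692e+02  1.23663654e-01 -1.71864708e+02] [-48.4361316   10.57646032  68.20933057 121.58915503 -12.11335352
  54.95522896 124.57678103] 0.04421207193452019 [ 0.3232442  -0.60462018  0.19378237]
```

View pics/wrist8.png

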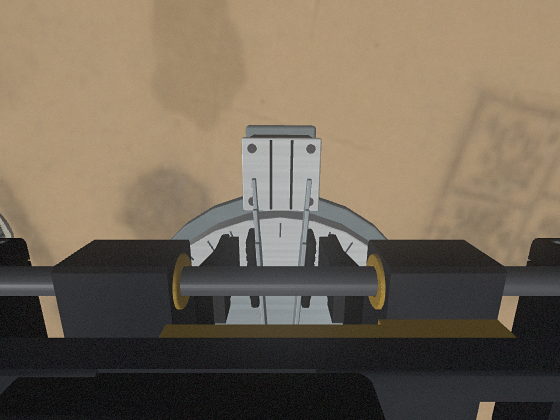

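The fingers straddle the pads evenly. The lines are at u≈271 and 291.5, and the open tips at u≈254 and 307. I'll squeeze in stages, stopping short first.

Call:
drive_tool(moves=[[[0,0,0],[0,0,0],0.6],[[0,0,0],[0,0,0],0.65],[[0,0,0],[0,0,0],0.68],[[0,0,0],[0,0,0],0.7],[[0,0,0],[0,0,0],0.71],[[0,0,0],[0,0,0],0.72],[[0,0,0],[0,0,0],0.72],[[0,0,0],[0,0,0],0.72],[[0,0,0],[0,0,0],0.72],[[0,0,0],[0,0,0],0.72]], newtons=12)

```text
time_s: 13.77
tool_pos: [0.4416, -0.1429, 0.0696]
tool_rot: [180.0, -0.0, -171.9]
force: [-0.7, 1.2, 4.7]
grip_width: 0.0244
grasp_force: 3.0
```

```bash
cat > meas.py <<'E'
from h import *
import sys
def meas(f):
    o=env.get_obs(); print(o['time_s'],o['tool_pos'],o['grip_width'],o['grasp_force'],o['force'])
    shot('wrist',f); P=cloud(f); z=P[...,2]; p,_,_,_=load(f)
    for v in (184,188,192,196):
        print(v,'tips u',[i for i in range(245,325) if .064<z[v,i]<.08])
    g=p[150:170,240:325].mean((0,2)).round().astype(int); print('lines',[(240+i,g[i]) for i in range(20,65) if g[i]<g.max()*.75])
meas(sys.argv[1])
E
python3 meas.py wrist9; python3 -c "
import cv2
cv2.imwrite('pics/c9.png',cv2.resize(cv2.imread('pics/wrist9.png')[110:270,200:360],(600,600),interpolation=cv2.INTER_CUBIC))"
```

```text
13.7667 [ 0.44159955 -0.1429076   0.0696216 ] 0.024439486664197964 2.9682839359156787 [-0.7351078   1.17490391  4.66603038]
184 tips u [260, 261, 262, 263, 264, 294, 295, 296, 297, 298]
188 tips u [260, 261, 262, 263, 264, 294, 295, 296, 297]
192 tips u [260, 261, 262, 263, 264, 294, 295, 296, 297]
196 tips u [260, 261, 262, 263, 264, 293, 294, 295, 296, 297]
lines [(269, np.int64(115)), (270, np.int64(60)), (271, np.int64(59)), (290, np.int64(123)), (291, np.int64(61)), (292, np.int64(61))]
```

View pics/c9.png

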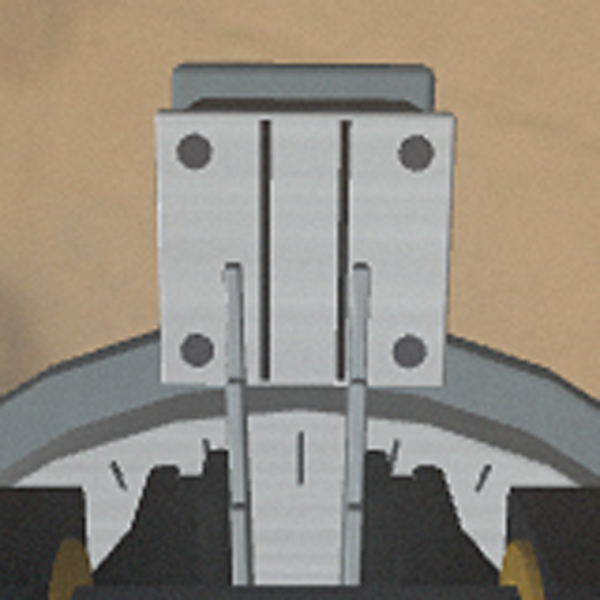

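The gauge lines are at u≈270.5 and 291.3, and the tips' inner edges at 264.5 and 293.5. That makes the gap about 12.8 mm, centred about 0.8 mm to the left. I'll shift +0.8 mm in tool y and close the last 1.9 mm.

Call:
drive_tool(moves=[[[0,0.8,0],[0,0,0],0.725],[[0,0,0],[0,0,0],0.73],[[0,0,0],[0,0,0],0.736],[[0,0,0],[0,0,0],0.742],[[0,0,0],[0,0,0],0.742],[[0,0,0],[0,0,0],0.742],[[0,0,0],[0,0,0],0.742],[[0,0,0],[0,0,0],0.742]])

```text
time_s: 14.48
tool_pos: [0.4414, -0.1423, 0.0696]
tool_rot: [-180.0, -0.0, -171.9]
force: [-2.7, -0.7, 4.5]
grip_width: 0.0227
grasp_force: 3.8
```

```bash
python3 meas.py wrist10; python3 -c "
from h import *
print(load('wrist10')[2][2,3],load('wrist10')[3])
P=cloud('wrist10')
for u in (264.5,267,268,290,291,292): print(u,onz('wrist10',u,188,.072)[:2])
for u in (270.4,291.2): print('line',onz('wrist10',u,188,.059)[:2])"
```

```text
14.4833 [ 0.44142927 -0.14228625  0.06958671] 0.022713861788683575 3.7865045241778716 [-2.74355376 -0.71844791  4.53099899]
184 tips u [263, 264, 265, 266, 267, 292, 293, 294, 295]
188 tips u [263, 264, 265, 266, 267, 291, 292, 293, 294, 295]
192 tips u [263, 264, 265, 266, 267, 291, 292, 293, 294, 295]
196 tips u [263, 264, 265, 266, 267, 291, 292, 293, 294, 295]
lines [(268, np.int64(81)), (269, np.int64(61)), (270, np.int64(84)), (289, np.int64(76)), (290, np.int64(63)), (291, np.int64(89))]
0.21141122287203204 [314.85742385 314.85742385 278.49287215 204.43363866]
264.5 [ 0.40101144 -0.15495199]
267 [ 0.40085101 -0.15383153]
268 [ 0.40078683 -0.15338335]
290 [ 0.39937514 -0.14352404]
291 [ 0.39931098 -0.14307592]
292 [ 0.39924681 -0.1426278 ]
line [ 0.40351053 -0.1522527 ]
line [ 0.40205139 -0.14206204]
```

Call:
drive_tool(moves=[[[0,0.1,0],[0,0,0],0.747],[[0,0,0],[0,0,0],0.753],[[0,0,0],[0,0,0],0.753],[[0,0,0],[0,0,0],0.753],[[0,0,0],[0,0,0],0.753],[[0,0,0],[0,0,0],0.753]])

```text
time_s: 15.03
tool_pos: [0.4414, -0.1423, 0.0696]
tool_rot: [-180.0, -0.0, -171.9]
force: [-1.2, -0.9, 5.3]
grip_width: 0.0216
grasp_force: 4.3
```

```bash
python3 meas.py wrist11; python3 -c "
import cv2
cv2.imwrite('pics/c11.png',cv2.resize(cv2.imread('pics/wrist11.png')[135:215,230:330],(800,600),interpolation=cv2.INTER_CUBIC))"
```

```text
15.0333 [ 0.44141441 -0.14232657  0.06960114] 0.02155611200207244 4.326917969738133 [-1.18058167 -0.94431902  5.25235943]
184 tips u [265, 266, 267, 268, 290, 291, 292, 293, 294]
188 tips u [265, 266, 267, 268, 290, 291, 292, 293, 294]
192 tips u [265, 266, 267, 268, 290, 291, 292, 293, 294]
196 tips u [265, 266, 267, 268, 290, 291, 292, 293]
lines [(268, np.int64(81)), (269, np.int64(60)), (270, np.int64(82)), (289, np.int64(76)), (290, np.int64(63)), (291, np.int64(88))]
```

View pics/c11.png

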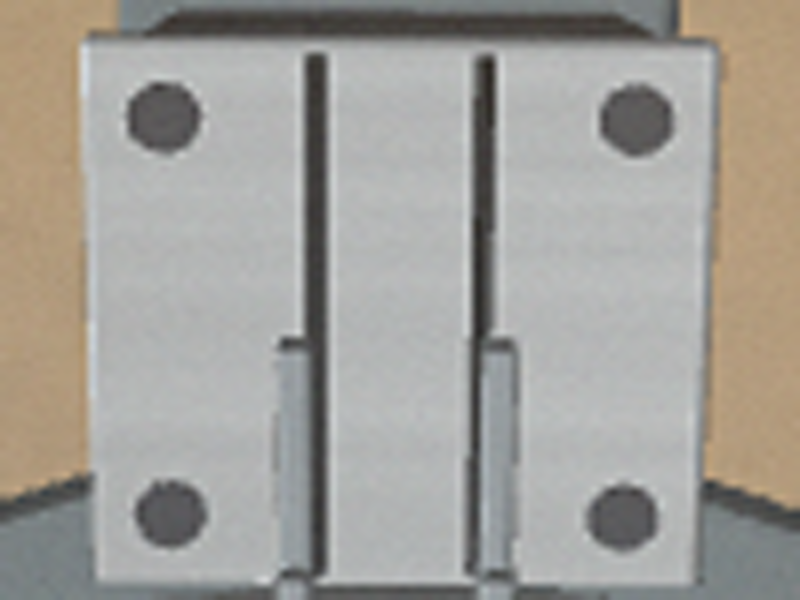

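The tips' inner edges (u≈268.7 and 290) stand over the lines (u≈269 and 290), centred. Pad width is 21.6 mm and the grip is a steady 4.3 N, which agrees with a gap of about 10 mm. Handing in.

```bash
python3 -c "
from cell import env
o=env.get_obs(); print(o['time_s'],o['grip_width'],abs(o['joint_velocities']).max()); print(env.sign_off())"
```

```text
15.0833 0.02161921361470999 0.1397888355951562
the job is handed in; nothing more can be done
None
```

The turntable is in its detent over the gauge, and the gripper is holding the tweezer tips steadily over the marked lines with a measured gap of about 10 mm (9.5–10.2 mm); I handed the job in at 15.1 s with the heatsink, spool and bottle untouched.

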